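# Return a thin slip board to the packing pile beside the film wrapper

## Robot

A 6-joint arm with a two-finger parallel gripper is mounted at the origin on the work surface. World frame = base frame: x ahead of the robot, y to its left, z up, the work surface at z = 0. Lengths are in m, angles in rad, forces in N, time in s.
With the tool pointing down it reaches from about 0.35 to 0.775 m from the base axis. Payload 7.3 kg.
Tool frame: the origin (TCP) lies on the centre line of the jaws, within the pads' length; the fingertips stand 17 mm ahead of it and the grasp point (between the pads) lies 2 mm behind it (robot.tcp_to_tips is the distance from the TCP to the fingertips, in m); z points along the fingers, y is the line along which they close (so a half turn about z gives the same grasp; the last joint's range is limited). The gripper opens to 92 mm and grips with 3 to 60 N. Pads are 19 mm wide; open, the fingers measure 130 mm over their backs; the gripper's body (75 mm by 190 mm) begins 47 mm behind the grasp point.
Start: joints at [-1.317, 0.342, 1.524, -0, 1.275, -0.146], TCP at [0.204, -0.484, 0.244] pointing down, gripper open.
Joint ranges: [-2.53, 2.53], [-0.77, 2.02], [0.04, 2.7], [-1, 4.14], [0.28, 2.66], [-3.11, 3.11]. Speed limits (rad/s): [2.57, 2.57, 3.14, 3.14, 3.14, 3.14].

## Interface

Orientations are given as [roll, pitch, yaw] about the fixed x, y, z axes, in that order (R = Rz(yaw) Ry(pitch) Rx(roll)).
In Python, from cell import robot gives the robot as it stands. The module is installed in compiled form; this text tells all that it offers.
- The arm moves only by the tool carry_out, never from a script. Its argument "commands" is a list of rows, each a list of 3 entries, a list of its own where there are three numbers: the shift along the tool's x, y, z in m, then the turn about the tool's z in rad, then the opening, from 0 (shut) to 1 (fully open). In form: [[[dx, dy, dz], yaw, claw], ...]. A call has 1 to 20 rows; each row shifts and turns the commanded pose from where the row before left it, along the tool's axes as they then stand; what a row does not reach is not made up. A row lasts 1/8 s, in which the tool goes at most 62.5 mm and 10.7 degrees, less where a joint would pass 70% of its speed; a pose out of reach is approached as far as the arm can. A call is refused whole if a number of a shift passes 0.0625 or a number of a turn 0.188, either way. A call with a gripper value outside its range is refused whole. The fingers move at their own pace and stop on an object; "newtons" is the grip in N (left out, the last holds). Time passes only in rows, so rows that do not move let the fingers close. It gives the time, the measured TCP pose, the force, the opening and the grip force at its end, in the units of the state.
- robot.observe(): the state, without advancing time (a new reading comes with each control period).
- robot.read_camera(name): name is "scene" or "top" or "wrist"; returns a dict with "pixels" (420x560x3 uint8, red, green, blue), "fx", "fy", "cx", "cy" (pixels), "k1" (the pictures are not rectified: a ray, as slopes to the right and down, at radius r is drawn at 1 + k1 r^2 times it, then the intrinsics apply), "view" (4x4, takes a point from world to camera coordinates); the wrist camera has in their place "T_tool_cam" (4x4, takes a point from camera to tool coordinates, whose origin is the TCP and whose axes are the flange's). Camera axes: x right, y up, looking along -z (the intrinsics and any distortion apply to the point x, -y, -z); pixel columns grow to the right and rows downward; lengths in m; the calibration is good to about 2 mm. A picture is of the moment at which its call begins: read the wrist's pose just before it. There is no depth.
- robot.hand_in(): hands the job in; it is judged then, once.
Trained networks look in a picture, given as the dict that the camera call returned (one of the last four; its "shot" number tells which), for a name from the list of things; names that differ only in an ending like _2 or _b are one class to them, and where a whole thing is asked for, a point or a joint stands for the part that bears it (a point fixed in the world has none). Each returns a list of dicts, best first, with "p" (0 to 1); they miss things now and then, are a little off and sometimes report something else, mostly with a low value. They report only what shows in the picture. A call takes as long as a camera call. They do not tell look-alikes from the thing itself.
- robot.find_in(picture, name): "at" ([column, row] in pixels, amid what is visible of it).
- robot.tip_of(picture, name): "at" ([column, row] in pixels: a listed point, or the origin of a listed thing).
The state is a dict: "time": time; "qpos": joint angles; "qvel": joint speeds; "joint_efforts": joint torques, N m; "tool_pos": TCP position; "tool_rot": TCP orientation; "contact_force": force on the tool from outside, world axes, zero at the start; "torque": the same for the moment, N m; "opening": finger opening in m; "grip_force": force on a finger pad.
Only numpy, scipy, OpenCV 4.12 (cv2) and the standard library are available. Lean on these libraries where they do the work, as an engineer would, in place of code of your own. Each camera call takes 0.05 s, during which the arm holds its last target. There are 200 camera calls.

## Task

The last gold packing board lies flat at the bottom of the steel dispenser tray, between the side walls, where nothing can reach round it. Slide it along until its end sticks out well past the tray's open end (still lying flat, without tipping off), grip it by that end, and lay it gently, not dropping it, squarely on top of the pile of gold boards, flush with the pile all round. Leave the pile and everything else where it is.

Things in the scene. Friction and masses are not known exactly. Their poses are not given: they have to be found in the camera images.
- board: the loose gold packing board: a stiff flat acrylic rectangle 170 (its x) x 62 (its y) x 3 mm thick, about 40 g, the same either way round; origin at the centre of its underside, z up. It slides easily when pushed by an end or pressed on lightly and dragged, and lies flat as long as less than half of its length overhangs. Where it overhangs it can be gripped from above across its 62 mm width, a finger on each long side; it is stiff enough to be held firmly (10 to 20 N)
- board_end_a (a point): middle of the board's end at +x (85 mm from its centre, half way up its thickness)
- board_end_b (a point): middle of the board's other end, at -x (85 mm from its centre)
- dispenser: dispenser tray: a straight bare-metal trough on four short feet, fixed. Floor 280 mm long (its x), its top 40 mm above the table, 3 mm thick; side walls 18 mm high above the floor, 70 mm apart inside, 3 mm thick; closed by a wall as high at +x, open at -x, nothing under the floor there for 35 mm inwards. Origin below the floor's centre, on the table; z up. It stands left or right, the pile on the other side
- open_end (a point): middle of the edge of the dispenser's floor at its open end (140 mm from its centre, 40 mm above the table). At the start the board lies wholly inside, 10 to 65 mm back from it, along the tray, its rear end 45 mm or more from the closed end's wall
- pile: pile of nine of the same gold boards, one neat block 170 (its x) x 62 (its y) x 27 mm high, about 340 g, standing loose on the table, so it can be shoved; origin at the centre of its underside, z up
- pile_top (a point): centre of the top face of the pile, 27 mm above the table. (Fixed equipment, up to 230 mm high - film wrapper, open carton, pot, bottle, bowl, scale, tray boxes - stands along the back and sides of the table, at least 90 mm clear of the dispenser and the pile.)
- stamp: small turned wooden rice-cake stamp, 46 mm diameter, 46 mm high, standing on the table beside the dispenser (bystander); origin at the centre of its underside
- scraper: steel bench scraper with a blue handle lying on the table near one end of the pile, about 97 x 120 mm, 22 mm high (bystander); origin under it, on the table, between the middle of the blade and the handle
- cup: small aluminium cup, rim diameter 80 mm, 45 mm high, on the table near the other end of the pile (bystander); origin at the centre of its underside
- spatula: wooden spatula 280 mm long lying on the table to the left (bystander)
- cutter: steel ring cutter, 80 mm diameter, 40 mm high, on the right (bystander); origin at the centre of its underside
There are look-alikes about, which are no part of the job. Several things have the shape of the board; the one meant has the colours described above. Several things have the shape of the pile; the one meant has the colours described above.

How it is judged:
By the outcome, as a careful person would: the job done as asked, in the order asked, and still so for the second after the job is handed in, with the robot touching nothing.
It also fails if it takes over 61 s, if anything falls off the work surface, if the arm or the gripper's body presses on something with over 40 N, if the wrist force passes 120 N, or if a joint passes its speed limit or range.

## Working session

There is one attempt and no reset: what is moved stays moved. The work goes in short steps, Python scripts to look and compute and a tool call to move; the robot and the scene stay as the last step left them, time stands still between calls to the robot, and variables do not carry over. Pictures are saved under pics/ and viewed, at most 10 in all, crops included, and the job is handed in when it is done.

Besides the shell and the picture viewer there is one more tool, called after "Call:" as name(argument=value, ...), one argument or row to a line, values as JSON. carry_out: Moves the arm, as the interface text tells. Its arguments: {"type":"object","properties":{"commands":{"type":"array"},"newtons":{"type":"number"}},"required":["commands"]}

```bash
mkdir -p pics; cat > h.py <<'E'
import numpy as np, cv2
from cell import robot
from scipy.spatial.transform import Rotation as R
def snap(n,f=None):
    s=robot.observe(); p=robot.read_camera(n)
    if 'view' in p: V=np.array(p['view'])
    else:
        T=np.eye(4); T[:3,:3]=R.from_euler('xyz',s['tool_rot']).as_matrix(); T[:3,3]=s['tool_pos']
        V=np.linalg.inv(T@np.array(p['T_tool_cam']))
    p['V']=V
    if f: cv2.imwrite('pics/'+f,p['pixels'][...,::-1])
    return p
def world(p,uv,z):
    d=np.array([(uv[0]-p['cx'])/p['fx'],(uv[1]-p['cy'])/p['fy']]); k=p['k1']; u=d.copy()
    for _ in range(30): u=d/(1+k*(u@u))
    C=np.linalg.inv(p['V']); o=C[:3,3]; r=C[:3,:3]@np.array([u[0],-u[1],-1])
    return o+r*(z-o[2])/r[2]
def pix(p,X):
    c=p['V']@np.append(X,1); u=np.array([c[0],-c[1]])/-c[2]; u=u*(1+p['k1']*(u@u))
    return np.array([u[0]*p['fx']+p['cx'],u[1]*p['fy']+p['cy']])
E
python3 - <<'E'
from h import *
np.set_printoptions(precision=3,suppress=True)
for c in('top','scene'):
    p=snap(c,c+'0.png')
    for n,z in(('board',.04),('board_end_a',.0415),('board_end_b',.0415),('open_end',.04),('dispenser',0),('pile',0),('pile_top',.027),('stamp',0),('scraper',0),('cup',0),('cutter',0)):
        for r in robot.tip_of(p,n)[:3]: print(c,n,round(r['p'],2),np.round(r['at']),world(p,r['at'],z)[:2])
print(robot.observe()['tool_rot'])
E
```

```text
top board 0.72 [361. 255.] [ 0.336 -0.257]
top board 0.65 [353. 211.] [ 0.492 -0.236]
top board 0.65 [328. 192.] [ 0.565 -0.151]
top board_end_a 0.93 [400. 254.] [ 0.338 -0.392]
top board_end_a 0.86 [384. 260.] [ 0.318 -0.336]
top board_end_a 0.82 [374. 200.] [ 0.529 -0.311]
top board_end_b 0.93 [400. 254.] [ 0.338 -0.392]
top board_end_b 0.86 [384. 260.] [ 0.318 -0.336]
top board_end_b 0.82 [374. 200.] [ 0.529 -0.311]
top open_end 0.86 [379. 202.] [ 0.522 -0.329]
top open_end 0.21 [151. 226.] [0.452 0.481]
top dispenser 0.71 [339. 211.] [ 0.501 -0.193]
top pile 0.89 [239. 212.] [0.505 0.171]
top pile 0.89 [302. 157.] [ 0.705 -0.062]
top pile 0.58 [415. 200.] [ 0.536 -0.47 ]
top pile_top 0.95 [299. 157.] [ 0.698 -0.051]
top pile_top 0.72 [237. 208.] [0.513 0.175]
top stamp 0.52 [331. 189.] [ 0.583 -0.166]
top cup 0.66 [241. 169.] [0.665 0.163]
top cutter 0.76 [414. 203.] [ 0.526 -0.466]
top cutter 0.73 [329. 215.] [ 0.486 -0.153]
scene board 0.75 [201. 181.] [ 0.506 -0.233]
scene board 0.73 [157. 141.] [ 0.404 -0.458]
scene board 0.57 [223. 156.] [ 0.385 -0.231]
scene board_end_a 0.96 [243. 163.] [ 0.388 -0.16 ]
scene board_end_a 0.91 [230. 184.] [ 0.484 -0.15 ]
scene board_end_a 0.89 [170. 177.] [ 0.529 -0.322]
scene board_end_b 0.96 [243. 163.] [ 0.388 -0.16 ]
scene board_end_b 0.91 [230. 184.] [ 0.484 -0.15 ]
scene board_end_b 0.89 [170. 177.] [ 0.529 -0.322]
scene open_end 0.84 [168. 174.] [ 0.52  -0.338]
scene dispenser 0.89 [215. 196.] [ 0.508 -0.191]
scene pile 0.93 [221. 258.] [ 0.694 -0.065]
scene pile 0.71 [333. 236.] [0.509 0.167]
scene pile_top 0.97 [336. 227.] [0.499 0.169]
scene pile_top 0.94 [225. 256.] [ 0.704 -0.047]
scene pile_top 0.3 [131. 175.] [ 0.558 -0.445]
scene stamp 0.51 [207. 218.] [ 0.591 -0.167]
scene scraper 0.93 [361. 194.] [0.325 0.185]
scene cup 0.9 [314. 278.] [0.653 0.171]
scene cutter 0.75 [129. 173.] [ 0.53  -0.481]
[3.142 0.    0.4  ]
```

```bash
python3 - <<'E'
import cv2
a=cv2.imread('pics/top0.png')[120:300,130:460]; cv2.imwrite('pics/a.png',cv2.resize(a,(800,436),interpolation=2))
a=cv2.imread('pics/scene0.png')[110:310,100:420]; cv2.imwrite('pics/b.png',cv2.resize(a,(800,500),interpolation=2))
E
```

```text
(no output)
```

View pics/a.png

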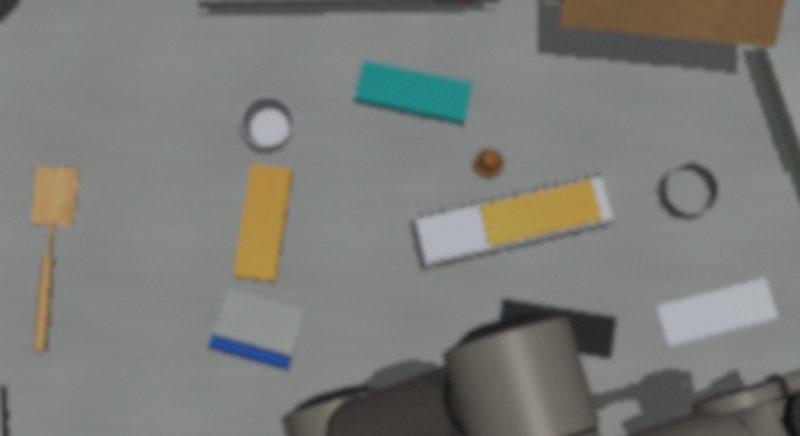

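View pics/b.png

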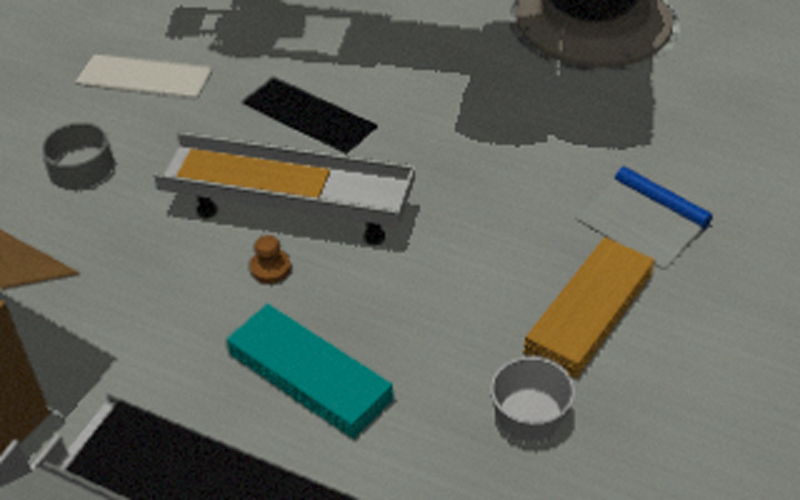

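The target is the gold board in the tray, at about (345,207) in the top image. The white board (425,248), the black board (360,255) and the teal pile (301,157) are look-alikes of the wrong colour. The gold pile is at (239,211) in the top image. The tray's open end is its right end in the top image (y≈-0.33), because the wall closes the left end. I'll move above the tray for a near look.

Call:
carry_out(
  commands=[
    [[0,0,0],0.166,0],
    [[0,0,0],0.166,0],
    [[0,0,0],0.166,0],
    [[0,0,0],0.166,0],
    [[0,0,0],0.166,0],
    [[0,0,0],0.166,0],
    [[0,0,0],0.166,0],
    [[0,0,0],0.166,0],
    [[0,0,0],0,0],
  ],
  newtons=20,
)

```text
time: 2.33
tool_pos: [0.2044, -0.4836, 0.2437]
tool_rot: [3.142, -0.0, -0.927]
contact_force: [-0.0, 0.1, -0.4]
opening: 0.0064
grip_force: 0.0
```

```bash
python3 - <<'E'
from h import *
np.set_printoptions(precision=3,suppress=True)
p=snap('wrist'); print(np.array(p['T_tool_cam']),p['fx'],p['k1']); s=robot.observe(); print(s['tool_pos'],s['tool_rot'],s['opening'])
E
```

```text
[[-0.001  0.96   0.281  0.076]
 [ 1.     0.001 -0.    -0.   ]
 [-0.     0.281 -0.96  -0.141]
 [ 0.     0.     0.     1.   ]] 295.54932713513927 -0.04085281478772479
[ 0.204 -0.484  0.244] [ 3.142 -0.    -0.925] 0.0027541830126897302
```

Call:
carry_out(
  commands=[
    [[0,0,0],-0.177,0],
    [[0,0,0],-0.177,0],
    [[0,0,0],-0.177,0],
    [[0,0,0],-0.177,0],
    [[0,0,0],-0.177,0],
    [[0,0,0],-0.177,0],
    [[0,0,0],-0.177,0],
    [[0,0,0],-0.177,0],
    [[0,0,0],-0.177,0],
    [[0,0,0],-0.177,0],
    [[0,0,0],-0.177,0],
    [[0,0,0],-0.177,0],
    [[0,0,0],-0.177,0],
    [[0,0,0],-0.177,0],
    [[0,0,0],-0.177,0],
  ],
)

```text
time: 4.25
tool_pos: [0.2044, -0.4836, 0.2437]
tool_rot: [3.142, 0.0, 1.736]
contact_force: [-0.6, 1.4, -0.4]
opening: 0.0007
grip_force: 0.0
```

Call:
carry_out(
  commands=[
    [[0.0345,0.0487,0],0,0],
    [[0.0345,0.0487,0],0,0],
    [[0.0345,0.0487,0],0,0],
    [[0.0345,0.0487,0],0,0],
    [[0.0345,0.0487,0],0,0],
    [[0.0345,0.0487,0],0,0],
    [[0.0345,0.0487,0],0,0],
    [[0,0,0],0,0],
    [[0,0,0],0,0],
  ],
)

```text
time: 5.38
tool_pos: [0.5034, -0.1921, 0.2435]
tool_rot: [-3.141, 0.0, 1.73]
contact_force: [-0.4, -0.2, -0.5]
opening: 0.0008
grip_force: 0.0
```

```bash
python3 - <<'E'
from h import *
np.set_printoptions(precision=3,suppress=True)
p=snap('wrist','w1.png'); s=robot.observe(); print(s['tool_pos'],s['tool_rot'],s['time'])
for n,z in(('board',.04),('board_end_a',.0415),('open_end',.04),('dispenser',0)):
    for r in robot.tip_of(p,n)[:3]: print(n,round(r['p'],2),np.round(r['at']),world(p,r['at'],z)[:2])
# gold mask
hsv=cv2.cvtColor(p['pixels'],cv2.COLOR_RGB2HSV); m=cv2.inRange(hsv,(15,120,80),(30,255,255))
m=cv2.morphologyEx(m,cv2.MORPH_OPEN,np.ones((3,3)))
for c in cv2.findContours(m,0,1)[0]:
    if cv2.contourArea(c)<800: continue
    w=np.array([world(p,q,.043)[:2] for q in c[:,0]+0.0])
    (ctr,sz,a)=cv2.minAreaRect((w*1000).astype(np.float32)); print(cv2.boundingRect(c),ctr,sz,a); print(cv2.boxPoints((ctr,sz,a)))
E
```

```text
[ 0.503 -0.193  0.244] [-3.141  0.     1.728] 5.425
board 0.83 [277. 223.] [ 0.504 -0.235]
board 0.74 [158. 210.] [ 0.356 -0.241]
board_end_a 0.89 [174. 156.] [ 0.373 -0.171]
board_end_a 0.81 [275. 154.] [ 0.488 -0.152]
board_end_a 0.71 [155. 311.] [ 0.358 -0.385]
(249, 154, 57, 94) (500.6151428222656, -208.3394317626953) (60.79952621459961, 113.97760009765625) 12.29590892791748
[[ 458.776 -159.132]
 [ 483.049 -270.495]
 [ 542.454 -257.547]
 [ 518.181 -146.184]]
```

View pics/w1.png

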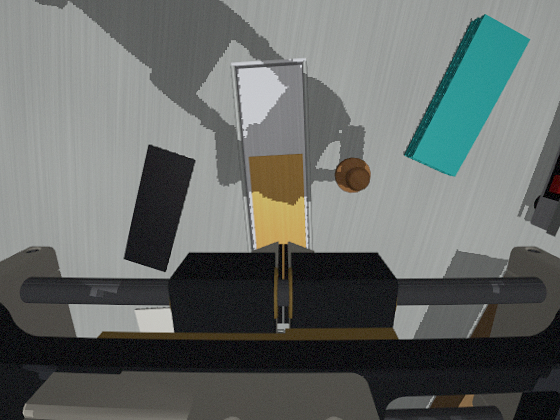

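The wrist view shows the gold board's rear edge from (249,156) to (304,153), the closed-end wall at (233..305, ~62), and free floor between them. I'll measure the tray axis and the board edges.

```bash
python3 - <<'E'
from h import *
np.set_printoptions(precision=4,suppress=True)
p=snap('wrist'); 
for n,q in(('cornerL',(233,64)),('cornerR',(306,60))): print(n,world(p,q,.058))
hsv=cv2.cvtColor(p['pixels'],cv2.COLOR_RGB2HSV); m=cv2.inRange(hsv,(12,100,50),(32,255,255))
m[250:]=0
L=[];Rr=[]
for v in range(160,236,3):
    u=np.where(m[v,200:340])[0]+200
    if len(u)>20: L.append(world(p,(u[0]-.5,v),.043)); Rr.append(world(p,(u[-1]+.5,v),.043))
T=[]
for u in range(254,302,3):
    v=np.where(m[:,u])[0]; T.append(world(p,(u,v[0]-.5),.043))
for a in(L,Rr,T):
    a=np.array(a)[:,:2].astype(np.float32); f=cv2.fitLine(a,cv2.DIST_HUBER,0,.01,.01).ravel(); print(np.degrees(np.arctan2(f[1],f[0])),f[2:],a[0],a[-1])
g=cv2.cvtColor(p['pixels'],cv2.COLOR_RGB2GRAY)[:250]
l=cv2.createLineSegmentDetector().detect(g)[0].reshape(-1,4)
for s in l:
    if 200<s[0]<340 and np.hypot(s[2]-s[0],s[3]-s[1])>40:
        a,b=world(p,s[:2],.058),world(p,s[2:],.058); print(s.round(),a[:2],b[:2],np.degrees(np.arctan2(*(b-a)[1::-1])))
E
```

```text
cornerL [ 0.4326 -0.0677  0.058 ]
cornerR [ 0.5053 -0.0527  0.058 ]
-77.70095 [ 0.4719 -0.2193] [ 0.46   -0.1637] [ 0.4799 -0.2538]
65.51649 [ 0.5495 -0.1894] [ 0.5202 -0.1544] [ 0.5397 -0.2445]
12.593993 [ 0.4873 -0.1527] [ 0.4645 -0.1578] [ 0.5148 -0.1466]
[296.  64. 239.  67.] [ 0.4955 -0.0577] [ 0.4394 -0.0699] -167.68993444476737
[249. 198. 254. 248.] [ 0.4665 -0.2045] [ 0.4797 -0.265 ] -77.67850813347759
[243. 136. 248. 194.] [ 0.451  -0.1369] [ 0.465  -0.2005] -77.61238292029654
[251. 248. 246. 197.] [ 0.4762 -0.2656] [ 0.4628 -0.2038] 102.24462036800722
[241. 140. 234.  66.] [ 0.4491 -0.1413] [ 0.4333 -0.0691] 102.33599870070259
[217. 177. 214. 133.] [ 0.4274 -0.186 ] [ 0.42   -0.1389] 98.9587711847844
[309. 204. 311. 248.] [ 0.5347 -0.2015] [ 0.5465 -0.2546] -77.50062201851037
[306. 192. 301.  74.] [ 0.5294 -0.1875] [ 0.5029 -0.0669] 102.3907047350328
[249. 155. 301. 152.] [ 0.4607 -0.1563] [ 0.5155 -0.1443] 12.316335748862366
[302. 153. 304. 193.] [ 0.5173 -0.1455] [ 0.5268 -0.1894] -77.75740397617452
```

Call:
carry_out(
  commands=[
    [[0,0,0],-0.058,0],
    [[0.0434,-0.0026,0],0,0],
    [[0.0434,-0.0027,0],0,0],
    [[0,0,0.045],0,0],
    [[0,0,0.045],0,0],
    [[0,0,0.045],0,0],
    [[0,0,0.02],0,0],
    [[0,0,0.02],0,0],
    [[0,0,0],0,0],
    [[0,0,0],0,0],
  ],
)

```text
time: 6.92
tool_pos: [0.4804, -0.1088, 0.0695]
tool_rot: [3.141, 0.001, 1.784]
contact_force: [1.1, 0.6, 0.0]
opening: 0.0004
grip_force: 0.0
```

Call:
carry_out(
  commands=[
    [[0,0,0.004],0,0],
    [[0,0,0.002],0,0],
    [[0,0,0],0,0],
    [[0,0,0],0,0],
  ],
)

```text
time: 7.42
tool_pos: [0.4801, -0.1084, 0.0628]
tool_rot: [3.141, 0.0, 1.785]
contact_force: [0.5, 0.3, 0.4]
opening: 0.0004
grip_force: 0.0
```

Call:
carry_out(
  commands=[
    [[0,0,0.002],0,0],
    [[0,0,0.0015],0,0],
    [[0,0,0.001],0,0],
    [[0,0,0],0,0],
    [[0,0,0],0,0],
  ],
)

```text
time: 8.05
tool_pos: [0.48, -0.1084, 0.0582]
tool_rot: [-3.142, 0.0, 1.785]
contact_force: [-1.4, -0.8, 0.3]
opening: 0.0005
grip_force: 0.0
```

Call:
carry_out(
  commands=[
    [[0,0,0.0006],0,0],
    [[0,0,0],0,0],
    [[0,0,0],0,0],
  ],
)

```text
time: 8.43
tool_pos: [0.48, -0.1084, 0.0576]
tool_rot: [3.142, 0.0, 1.785]
contact_force: [0.3, -0.0, -0.2]
opening: 0.0004
grip_force: 0.0
```

Call:
carry_out(
  commands=[
    [[-0.014,0,0],0,0],
    [[-0.014,0,0],0,0],
    [[-0.006,0,0],0,0],
    [[-0.006,0,0],0,0],
    [[-0.008,0,0],0,0],
    [[-0.008,0,0],0,0],
    [[-0.008,0,0],0,0],
    [[-0.008,0,0],0,0],
    [[-0.008,0,0],0,0],
    [[-0.005,0,0],0,0],
    [[-0.003,0,0],0,0],
    [[0,0,0],0,0],
    [[0,0,0],0,0],
  ],
)

```text
time: 10.05
tool_pos: [0.4986, -0.1942, 0.0576]
tool_rot: [-3.142, 0.0, 1.785]
contact_force: [0.5, 0.7, 0.5]
opening: 0.0005
grip_force: 0.0
```

```bash
cat > m.py <<'E'
from h import *
np.set_printoptions(precision=4,suppress=True)
def gold(p,z,lo=(12,100,50)):
    hsv=cv2.cvtColor(p['pixels'],cv2.COLOR_RGB2HSV); m=cv2.inRange(hsv,lo,(32,255,255))
    m=cv2.morphologyEx(m,cv2.MORPH_OPEN,np.ones((3,3)))
    for c in cv2.findContours(m,0,1)[0]:
        if cv2.contourArea(c)<100: continue
        w=np.array([world(p,q,z)[:2] for q in c[:,0]+0.0])
        r=cv2.minAreaRect((w*1000).astype(np.float32)); print(cv2.boundingRect(c),r)
E
python3 - <<'E'
from m import *
for c in('top','scene'):
    p=snap(c,c+'1.png'); gold(p,.043)
a=cv2.imread('pics/scene1.png')[120:260,100:300]; cv2.imwrite('pics/c.png',cv2.resize(a,(800,560),interpolation=2))
E
```

```text
(369, 192, 23, 20) ((525.2871704101562, -329.463134765625), (60.60569763183594, 84.86869812011719), 10.42121410369873)
(144, 190, 17, 22) ((542.5889282226562, 477.92169189453125), (57.06097412109375, 76.52049255371094), 88.96981048583984)
(227, 188, 23, 48) ((497.78961181640625, 170.58877563476562), (65.46221160888672, 168.77247619628906), 83.787353515625)
(549, 177, 11, 110) ((412.3851623535156, -942.8958129882812), (36.29673385620117, 390.044921875), 83.00234985351562)
(96, 150, 28, 25) ((686.8983764648438, 637.300048828125), (113.19547271728516, 65.45323181152344), 54.72774887084961)
(360, 101, 94, 37) ((828.5260009765625, -445.822021484375), (342.4477233886719, 112.18772888183594), 82.63507843017578)
(434, 52, 20, 47) ((1004.1245727539062, -599.5084838867188), (67.52864837646484, 185.92510986328125), 83.1064682006836)
(413, 50, 20, 47) ((1013.3868408203125, -520.9255981445312), (67.08103942871094, 186.8103790283203), 82.97674560546875)
(392, 48, 20, 47) ((1023.0191040039062, -441.56646728515625), (65.88369750976562, 186.52481079101562), 82.9181137084961)
(371, 46, 20, 47) ((1032.
[... 1178 characters left out ...]
 101) ((884.3228759765625, -591.5675659179688), (355.4992980957031, 206.29751586914062), 83.06429290771484)
(21, 175, 107, 50) ((715.0930786132812, -538.8969116210938), (403.16058349609375, 62.841651916503906), 83.1481704711914)
(152, 167, 36, 16) ((519.2630615234375, -326.967041015625), (64.60591125488281, 104.33229064941406), 24.172040939331055)
(0, 91, 37, 33) ((436.2705078125, -1054.04296875), (205.1962432861328, 106.57418060302734), 24.979677200317383)
(263, 0, 29, 56) ((-501.48663330078125, -450.99951171875), (557.5309448242188, 108.41736602783203), 22.488142013549805)
(170, 0, 62, 40) ((-414.55810546875, -844.9832153320312), (420.8255615234375, 306.11285400390625), 20.687009811401367)
```

View pics/c.png

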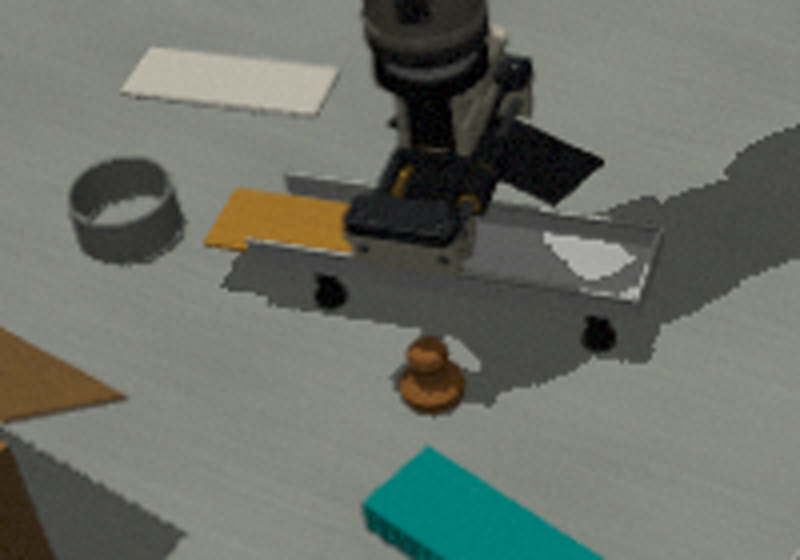

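The board lies flat and overhangs about 37 mm. Another 28 mm is needed.

Call:
carry_out(
  commands=[
    [[-0.007,0,0],0,0],
    [[-0.007,0,0],0,0],
    [[-0.007,0,0],0,0],
    [[-0.005,0,0],0,0],
    [[-0.002,0,0],0,0],
    [[0,0,0],0,0],
    [[0.01,0,0],0,0],
    [[0.01,0,0],0,0],
    [[0,0,-0.05],0,0],
    [[0,0,-0.05],0,0.5],
    [[0,0,-0.05],0,1],
    [[-0.02,0,0],0,1],
    [[-0.02,0,0],0,1],
    [[0,0,0],0,1],
    [[0,0,0],0,1],
  ],
)

```text
time: 12.02
tool_pos: [0.5082, -0.2409, 0.206]
tool_rot: [-3.139, -0.002, 1.784]
contact_force: [0.7, 0.7, 0.8]
opening: 0.0561
grip_force: 0.0
```

```bash
python3 - <<'E'
from m import *
p=snap('wrist','w2.png'); gold(p,.043)
s=robot.observe(); print(s['tool_pos'],s['tool_rot'],s['time'])
p=snap('top'); gold(p,.043)
E
```

```text
(201, 326, 296, 14) ((626.06640625, -390.1044616699219), (370.6200866699219, 17.13035774230957), 12.27464485168457)
(257, 306, 51, 23) ((538.2449340820312, -384.7023010253906), (60.91219711303711, 31.116899490356445), 12.281011581420898)
(373, 267, 19, 52) ((646.8761596679688, -327.8433532714844), (19.96164321899414, 69.84302520751953), 20.6976375579834)
(174, 267, 19, 52) ((417.0843200683594, -377.9570007324219), (19.951539993286133, 70.06172180175781), 3.745392322540283)
(253, 192, 59, 88) ((516.7869262695312, -284.2647705078125), (61.212154388427734, 102.4201431274414), 12.287860870361328)
(349, 122, 40, 40) ((580.4500122070312, -165.0413055419922), (40.102508544921875, 38.56122970581055), 12.59029483795166)
[ 0.5084 -0.2408  0.2064] [-3.1398 -0.002   1.7846] 12.075
(144, 190, 17, 22) ((542.5889282226562, 477.92169189453125), (57.06097412109375, 76.52049255371094), 88.96981048583984)
(227, 188, 23, 48) ((497.4967041015625, 170.3827667236328), (61.07840347290039, 167.8693084716797), 81.02584838867188)
(549, 177, 11, 110) ((412.3848876953125, -942.8980102539062), (36.29228210449219,
[... 172 characters left out ...]
((832.3800659179688, -434.59210205078125), (354.1204833984375, 150.47120666503906), 75.1258544921875)
(434, 52, 20, 47) ((1004.1343383789062, -599.4276733398438), (67.69143676757812, 185.92510986328125), 83.1064682006836)
(413, 50, 20, 47) ((1013.3868408203125, -520.9255981445312), (67.08103942871094, 186.8103790283203), 82.97674560546875)
(392, 48, 20, 47) ((1022.9895629882812, -441.800537109375), (65.8515396118164, 186.5238800048828), 82.9133071899414)
(371, 46, 20, 47) ((1032.5291748046875, -362.49151611328125), (65.57481384277344, 186.7714080810547), 83.41007232666016)
(370, 25, 85, 18) ((1175.8096923828125, -491.88568115234375), (322.8926086425781, 43.82495880126953), 83.18917083740234)
```

View pics/w2.png

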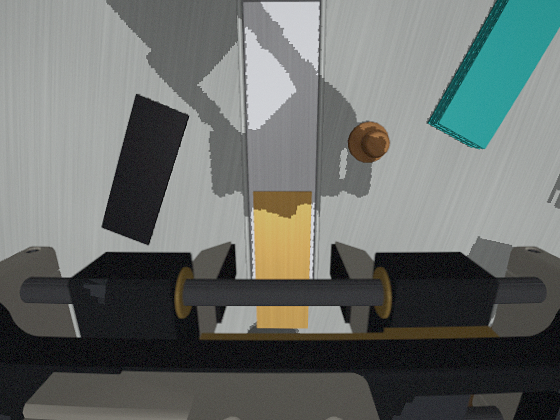

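Call:
carry_out(
  commands=[
    [[-0.0435,-0.0005,0],0,1],
    [[-0.0435,-0.0005,0],0,1],
    [[-0.0435,-0.0005,0],0,1],
    [[0,0,0],0,1],
    [[0,0,0.04],0,1],
    [[0,0,0.04],0,1],
    [[0,0,0.04],0,1],
    [[0,0,0.014],0,1],
    [[0,0,0.01],0,1],
    [[0,0,0],0,1],
    [[0,0,0],0,1],
  ],
)

```text
time: 13.5
tool_pos: [0.5358, -0.3696, 0.0651]
tool_rot: [3.14, 0.002, 1.785]
contact_force: [0.2, 0.5, -0.1]
opening: 0.0914
grip_force: 0.0
```

```bash
python3 - <<'E'
from m import *
s=robot.observe(); print(s['tool_pos'],s['tool_rot'],s['opening'],s['contact_force'])
p=snap('wrist'); gold(p,.043)
E
```

```text
[ 0.5358 -0.3696  0.0651] [3.1401 0.002  1.7848] 0.09140559196989455 [ 0.2396  0.5479 -0.0603]
(406, 398, 18, 22) ((658.3517456054688, -472.6714172363281), (9.037060737609863, 25.68475341796875), 43.111812591552734)
(270, 324, 277, 16) ((632.0882568359375, -407.57965087890625), (188.28036499023438, 9.021024703979492), 12.266417503356934)
(429, 267, 26, 51) ((641.2528686523438, -374.2638244628906), (15.138729095458984, 38.59267044067383), 25.714000701904297)
(111, 267, 27, 51) ((442.6354064941406, -417.30145263671875), (38.88211441040039, 15.5802583694458), 88.6260757446289)
(218, 0, 127, 280) ((522.920166015625, -312.4061584472656), (61.76964569091797, 150.5264434814453), 12.157906532287598)
```

Call:
carry_out(
  commands=[
    [[0,0,0.005],0,1],
    [[0,0,0.0034],0,1],
    [[0,0,0],0,1],
    [[0,0,0],0,1],
    [[0,0,0],0,0.66],
    [[0,0,0],0,0.6],
    [[0,0,0],0,0.6],
    [[0,0,0],0,0.5],
    [[0,0,0],0,0.5],
    [[0,0,0],0,0.5],
    [[0,0,0],0,0.5],
  ],
  newtons=15,
)

```text
time: 14.92
tool_pos: [0.5351, -0.3691, 0.0552]
tool_rot: [3.142, 0.0, 1.785]
contact_force: [0.4, -0.2, -0.3]
opening: 0.0614
grip_force: 15.0
```

Call:
carry_out(
  commands=[
    [[0,0,0],0,0.75],
    [[0,0,0],0,0.75],
    [[0,0,-0.0014],0,0.75],
    [[0,0,0],0,0.75],
    [[0,0,0],0,0.66],
    [[0,0,0],0,0.6],
    [[0,0,0],0,0.5],
    [[0,0,0],0,0.5],
    [[0,0,0],0,0.5],
  ],
  newtons=18,
)

```text
time: 16.05
tool_pos: [0.5351, -0.3691, 0.0566]
tool_rot: [3.142, 0.0, 1.785]
contact_force: [-0.5, 0.5, -0.7]
opening: 0.0617
grip_force: 18.0
```

Call:
carry_out(
  commands=[
    [[0,0,-0.005],0,0.5],
    [[0,0,-0.01],0,0.5],
    [[0,0,-0.02],0,0.5],
    [[0,0,-0.03],0,0.5],
    [[0,0,-0.03],0,0.5],
    [[0,0,-0.02],0,0.5],
    [[0,0,0],0,0.5],
    [[0,0,0],0,0.5],
  ],
)

```text
time: 17.05
tool_pos: [0.5348, -0.3688, 0.171]
tool_rot: [-3.141, -0.001, 1.785]
contact_force: [-0.5, 0.3, -0.7]
opening: 0.0614
grip_force: 18.0
```

```bash
python3 - <<'E'
from m import *
s=robot.observe(); print(s['tool_pos'],s['tool_rot'],s['opening'],s['contact_force'],s['torque'])
p=snap('wrist','w3.png'); gold(p,s['tool_pos'][2]-.0567+.043)
p=snap('scene','scene2.png')
a=cv2.imread('pics/scene2.png')[80:240,80:300]; b=cv2.resize(cv2.imread('pics/w3.png'),(400,300)); cv2.imwrite('pics/d.png',np.hstack([b,cv2.resize(a,(400,300),interpolation=2)]))
E
```

```text
[ 0.5348 -0.3688  0.171 ] [-3.1409 -0.0008  1.7848] 0.061417780416844155 [-0.4777  0.2772 -0.7109] [-0.0368 -0.1195 -0.0517]
(212, 326, 296, 14) ((594.679443359375, -407.30047607421875), (189.4292449951172, 8.679646492004395), 12.255497932434082)
(383, 267, 19, 51) ((603.9070434570312, -375.6449279785156), (10.231695175170898, 35.2320671081543), 21.246543884277344)
(164, 267, 20, 51) ((475.373779296875, -403.63250732421875), (10.79837417602539, 35.407936096191406), 3.0318374633789062)
(540, 212, 20, 43) ((683.111083984375, -321.4753112792969), (11.588059425354004, 26.779346466064453), 27.72451400756836)
(366, 0, 49, 25) ((556.9927978515625, -234.81640625), (22.46986961364746, 10.148746490478516), 13.38697624206543)
(216, 0, 133, 279) ((522.1856079101562, -310.25189208984375), (61.82512664794922, 142.38687133789062), 12.363729476928711)
```

View pics/d.png

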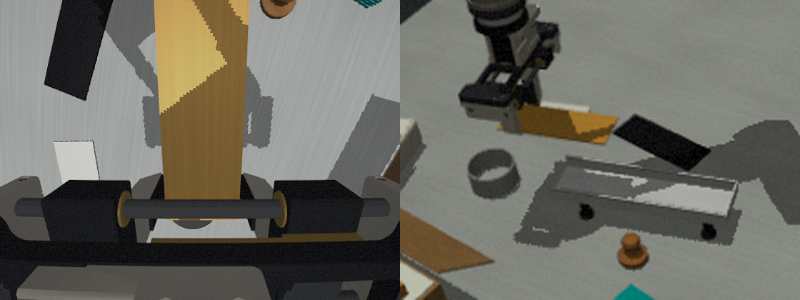

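The board is held level. I'll carry it to mid-table, turn it to the pile's direction, and look at the pile from beside it.

Call:
carry_out(
  commands=[
    [[0.04,-0.002,-0.005],0,0.5],
    [[0.05,-0.002,-0.005],0,0.5],
    [[0.0583,-0.002,0],0,0.5],
    [[0.0583,-0.002,0],0,0.5],
    [[0.0583,-0.002,0],0,0.5],
    [[0.0583,-0.002,0],0,0.5],
    [[0.04,-0.002,0],0,0.5],
    [[0.02,0,0],0,0.5],
    [[0,0,0],0.1,0.5],
    [[0,0,0],0.165,0.5],
    [[0,0,0],0.165,0.5],
    [[0,0,0],0.165,0.5],
    [[0,0,0],0.165,0.5],
    [[0,0,0],0.165,0.5],
    [[0,0,0],0.165,0.5],
    [[0,0,0],0.165,0.5],
    [[0,0,0],0.165,0.5],
    [[0,0,0],0.165,0.5],
    [[0,0,0],0.165,0.5],
    [[0,0,0],0.165,0.5],
  ],
)

```text
time: 19.65
tool_pos: [0.4396, 0.0024, 0.1809]
tool_rot: [3.142, 0.002, -0.136]
contact_force: [-0.1, 0.0, -0.0]
opening: 0.0615
grip_force: 18.0
```

Call:
carry_out(
  commands=[
    [[0,0,0],0,0.5],
    [[0,0,0],0,0.5],
    [[0,0,0],0,0.5],
  ],
)

```text
time: 20.02
tool_pos: [0.44, 0.0024, 0.1815]
tool_rot: [3.142, 0.0, -0.128]
contact_force: [-0.4, 1.0, -0.6]
opening: 0.0614
grip_force: 18.0
```

```bash
python3 - <<'E'
from m import *
s=robot.observe(); print(s['tool_pos'],s['tool_rot'],s['opening'],s['grip_force'])
p=snap('wrist','w4.png'); print('pile');gold(p,.027)
print('board');gold(p,s['tool_pos'][2]-.0567+.043)
E
```

```text
[0.44   0.0024 0.1815] [ 3.1415  0.0003 -0.1284] 0.061449357401660534 17.999451756477356
pile
(212, 326, 296, 14) ((264.56951904296875, -71.68122863769531), (362.7669677734375, 16.194047927856445), 82.68419647216797)
(383, 267, 19, 51) ((315.87060546875, -108.5262680053711), (67.5584945678711, 19.581422805786133), 1.673304796218872)
(164, 267, 20, 51) ((348.1224060058594, 141.25250244140625), (19.984899520874023, 67.76216888427734), 72.1508560180664)
(65, 72, 90, 169) ((502.2706298828125, 167.5196990966797), (72.95642852783203, 168.61117553710938), 81.22417449951172)
(413, 0, 57, 50) ((584.3187866210938, -160.0087890625), (50.76234817504883, 40.315895080566406), 84.46563720703125)
(216, 0, 133, 279) ((486.0977478027344, -3.350494384765625), (118.42914581298828, 271.7908935546875), 82.62374877929688)
board
(212, 326, 296, 14) ((384.2622375488281, -41.19152069091797), (189.88995361328125, 8.476754188537598), 82.68419647216797)
(383, 267, 19, 51) ((411.11578369140625, -60.478004455566406), (35.363426208496094, 10.249876022338867), 1.6733057498931885)
(164, 267, 20, 51) ((427.9978942871094, 70.26842498779297), (10.461076736450195, 35.47005081176758), 72.15084838867188)
(65, 72, 90, 169) ((508.68670654296875, 84.01798248291016), (38.18896484375, 88.25936126708984), 81.22418975830078)
(413, 0, 57, 50) ((551.6346435546875, -87.42646789550781), (26.571483612060547, 21.103282928466797), 84.46553802490234)
(216, 0, 133, 279) ((500.220947265625, -5.423862457275391), (61.991600036621094, 142.26866149902344), 82.62374877929688)
```

View pics/w4.png

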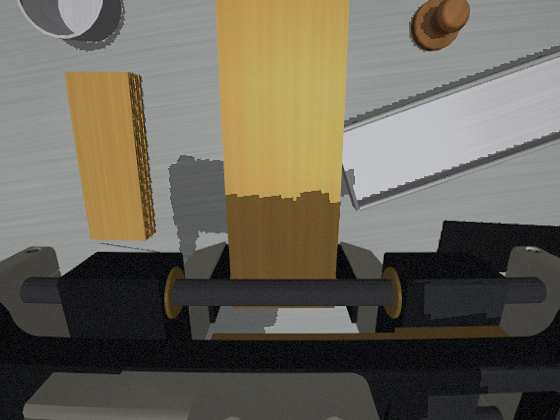

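The pile shows at columns 66–147, rows 72–241, with its side face visible on the right. I'll fit the lines of the top face only.

```bash
python3 - <<'E'
from m import *
p=snap('wrist'); hsv=cv2.cvtColor(p['pixels'],cv2.COLOR_RGB2HSV)
print(hsv[150,70:160:3,2])
g=cv2.cvtColor(p['pixels'],cv2.COLOR_RGB2GRAY)[50:255,40:170]
for s in cv2.createLineSegmentDetector().detect(g)[0].reshape(-1,4)+[40,50,40,50]:
    if np.hypot(s[2]-s[0],s[3]-s[1])>30:
        a,b=world(p,s[:2],.027),world(p,s[2:],.027); print(s.round(1),a[:2],b[:2],np.degrees(np.arctan2(*(b-a)[1::-1])))
m=cv2.inRange(hsv,(12,100,150),(32,255,255)); m[:,:50]=0;m[:,165:]=0
m=cv2.morphologyEx(m,cv2.MORPH_OPEN,np.ones((9,9)))
for c in cv2.findContours(m,0,1)[0]:
    if cv2.contourArea(c)<800: continue
    w=np.array([world(p,q,.027)[:2] for q in c[:,0]+0.0]); r=cv2.minAreaRect((w*1000).astype(np.float32)); print(cv2.boundingRect(c),r,cv2.boxPoints(r))
E
```

```text
[155 158 171 164 167 171 171 166 167 170 168 170 171 170 166 167 172 170
 170 167 169 168  64  94  61 103 160 153 152 151]
[113.1 251.5 168.1 251.5] [0.4069 0.1953] [0.3993 0.134 ] -97.07660859899056
[142.3 216.8 130.1 103. ] [0.4418 0.1519] [0.5546 0.1345] -8.792933144701642
[136.9 249.4  99.4 244. ] [0.4061 0.1679] [0.4175 0.208 ] 74.12805519980171
[ 72.9 133.2  66.1  86.8] [0.5355 0.1994] [0.5783 0.1927] -8.90506356026843
[ 81.1 185.5  73.3 135.6] [0.4833 0.2075] [0.5332 0.1998] -8.781865569067763
(66, 72, 79, 168) ((503.2574157714844, 173.18914794921875), (61.309173583984375, 168.73941040039062), 81.28264617919922) [[415.2163 155.6758]
 [582.0065 130.1016]
 [591.2985 190.7025]
 [424.5084 216.2767]]
```

Call:
carry_out(
  commands=[
    [[0,0,0],0.0241,0.5],
    [[-0.0042,-0.0446,0],0,0.5],
    [[-0.0042,-0.0446,0],0,0.5],
    [[-0.0042,-0.0446,0],0,0.5],
    [[-0.0041,-0.0446,0],0,0.5],
    [[0,0,0],0,0.5],
    [[0,0,0.04],0,0.5],
    [[0,0,0.04],0,0.5],
    [[0,0,0.03],0,0.5],
    [[0,0,0.016],0,0.5],
    [[0,0,0.004],0,0.5],
    [[0,0,0],0,0.5],
    [[0,0,0],0,0.5],
    [[0,0,0],0,0.5],
  ],
)

```text
time: 21.88
tool_pos: [0.4514, 0.1812, 0.0522]
tool_rot: [-3.141, -0.001, -0.154]
contact_force: [0.2, -0.0, -0.5]
opening: 0.0618
grip_force: 18.0
```

```bash
python3 - <<'E'
from m import *
s=robot.observe(); print(s['tool_pos'],s['tool_rot'],s['opening'],s['grip_force'],s['contact_force'])
p=snap('wrist','w5.png'); p=snap('scene','scene5.png')
a=cv2.imread('pics/scene5.png')[170:310,270:410]; b=cv2.imread('pics/w5.png')[:280,140:420]; cv2.imwrite('pics/e.png',np.hstack([cv2.resize(b,(400,400)),cv2.resize(a,(400,400),interpolation=2)]))
E
```

```text
[0.4514 0.1812 0.0522] [-3.1412 -0.0013 -0.1543] 0.061765923982424246 17.99943834543228 [ 0.1798 -0.0081 -0.516 ]
```

View pics/e.png

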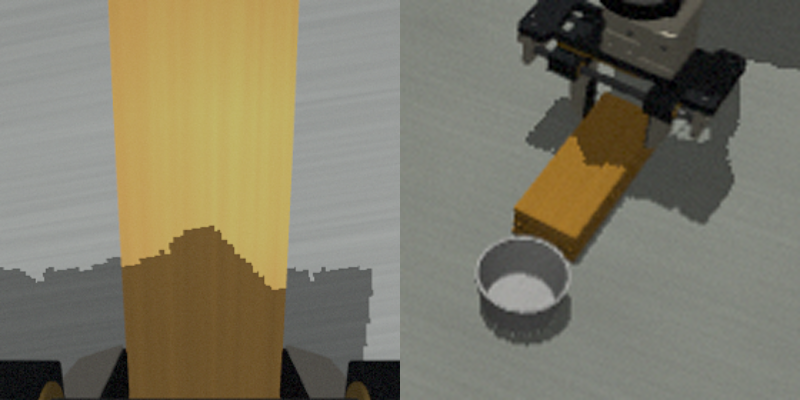

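Call:
carry_out(
  commands=[
    [[0,0,0.003],0,0.5],
    [[0,0,0.002],0,0.5],
    [[0,0,0],0,0.5],
    [[0,0,0],0,0.5],
    [[0,0,0],0,0.5],
  ],
)

```text
time: 22.6
tool_pos: [0.451, 0.1812, 0.0466]
tool_rot: [3.142, -0.0, -0.154]
contact_force: [-0.2, -0.5, -1.1]
opening: 0.0616
grip_force: 18.0
```

Call:
carry_out(
  commands=[
    [[0,0,0.001],0,0.5],
    [[0,0,0],0,0.5],
    [[0,0,0],0,0.5],
  ],
)

```text
time: 22.98
tool_pos: [0.451, 0.1812, 0.0456]
tool_rot: [3.141, -0.0, -0.154]
contact_force: [-0.2, -0.1, -0.3]
opening: 0.0614
grip_force: 18.0
```

Call:
carry_out(
  commands=[
    [[-0.0004,0,0.001],0,0.5],
    [[0,0,0.0005],0,0.5],
    [[0,0,0],0,0.5],
    [[0,0,0],0,0.5],
  ],
)

```text
time: 23.48
tool_pos: [0.4506, 0.1813, 0.0442]
tool_rot: [3.142, -0.0, -0.154]
contact_force: [-0.1, -0.3, 1.8]
opening: 0.0615
grip_force: 18.9
```

Call:
carry_out(
  commands=[
    [[0,0,0.0005],0,0.5],
    [[0,0,0],0,0.5],
    [[0,0,0],0,0.5],
  ],
)

```text
time: 23.85
tool_pos: [0.4507, 0.1814, 0.0437]
tool_rot: [-3.141, -0.0, -0.154]
contact_force: [-0.5, 1.0, 3.5]
opening: 0.0617
grip_force: 18.0
```

Contact with the pile is light, at 3.5 N. I'll release and retreat.

Call:
carry_out(
  commands=[
    [[0,0,0],0,0.69],
    [[0,0,0],0,0.75],
    [[0,0,0],0,0.85],
    [[0,0,0],0,0.85],
    [[0,0,-0.01],0,0.85],
    [[0,0,-0.04],0,0.85],
    [[0,0,-0.05],0,0.85],
    [[0,0,-0.05],0,0.85],
    [[0.04,0.05,0],0,0.85],
    [[0,0.05,0],0,0.85],
    [[0,0,0],0,0.85],
    [[0,0,0],0,0.85],
  ],
  newtons=5,
)

```text
time: 25.35
tool_pos: [0.474, 0.0778, 0.1941]
tool_rot: [-3.141, -0.001, -0.155]
contact_force: [0.4, 0.5, 0.1]
opening: 0.0782
grip_force: 0.0
```

```bash
python3 - <<'E'
from m import *
s=robot.observe(); print(s['tool_pos'],s['tool_rot'],s['contact_force'])
p=snap('wrist','w6.png'); gold(p,.030,(12,100,150)); 
q=robot.find_in(p,'pile'); print(q[:2])
u,v=pix(p,[.503,.173,.03]).astype(int); print(u,v)
i=cv2.imread('pics/w6.png')[max(0,v-130):v+130,max(0,u-100):u+100]; cv2.imwrite('pics/f.png',cv2.resize(i,None,fx=2.25,fy=2.25,interpolation=2))
E
```

```text
[0.474  0.0778 0.1941] [-3.1412 -0.0006 -0.155 ] [0.4069 0.531  0.0707]
(151, 100, 66, 158) ((504.970703125, 172.86883544921875), (61.885780334472656, 168.2480010986328), 81.2324447631836)
[{'at': [216.2, 171.8], 'p': 0.95}]
189 185
```

View pics/f.png

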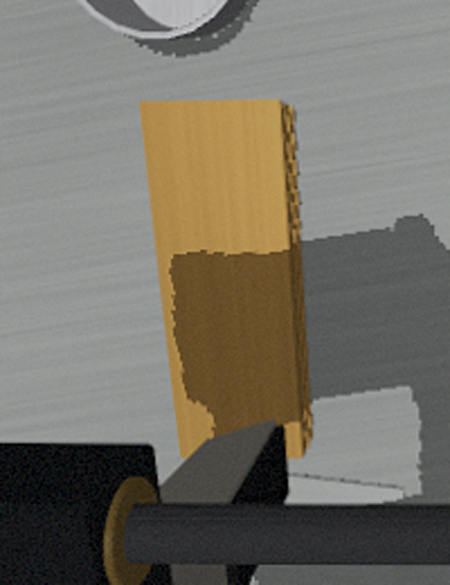

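Call:
carry_out(
  commands=[
    [[-0.011,0.04,0.006],0,0.85],
    [[-0.011,0.0397,0.0066],0,0.85],
    [[0,0,0],-0.027,0.85],
    [[0,0,0],0,0.85],
    [[0,0,0],0,0.85],
  ],
)

```text
time: 26.08
tool_pos: [0.4406, 0.0033, 0.1812]
tool_rot: [-3.141, -0.001, -0.126]
contact_force: [0.2, 0.0, -0.4]
opening: 0.0782
grip_force: 0.0
```

```bash
cat > e.py <<'E'
from m import *
def top(p,z):
    hsv=cv2.cvtColor(p['pixels'],cv2.COLOR_RGB2HSV); m=cv2.inRange(hsv,(12,100,150),(32,255,255)); m[:,:40]=0;m[:,175:]=0
    m=cv2.morphologyEx(m,cv2.MORPH_OPEN,np.ones((9,9)))
    for c in cv2.findContours(m,0,1)[0]:
        if cv2.contourArea(c)<800: continue
        w=np.array([world(p,q,z)[:2] for q in c[:,0]+0.0]); r=cv2.minAreaRect((w*1000).astype(np.float32)); print(cv2.boundingRect(c),r)
E
python3 - <<'E'
from e import *
s=robot.observe(); print(s['tool_pos'],s['tool_rot'])
p=snap('wrist','w7.png'); top(p,.03); top(p,.027)
i=cv2.imread('pics/w7.png')[50:260,40:190]; cv2.imwrite('pics/g.png',cv2.resize(i,None,fx=2.8,fy=2.8,interpolation=2))
E
```

```text
[0.4406 0.0033 0.1812] [-3.1415 -0.0007 -0.1259]
(64, 70, 80, 171) ((504.44659423828125, 172.9895782470703), (61.804161071777344, 168.81143188476562), 81.23802947998047)
(64, 70, 80, 171) ((504.3262939453125, 174.833740234375), (62.438720703125, 170.54466247558594), 81.238037109375)
```

View pics/g.png

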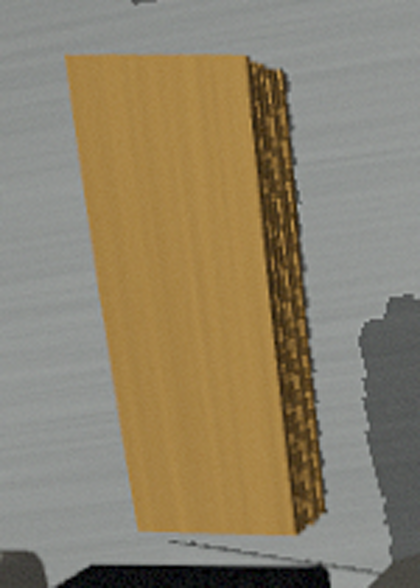

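The board sits squarely on the pile, with the sides flush and the ends within about 1 mm. I'm handing in.

```bash
python3 -c "
from cell import robot
print(robot.hand_in())"
```

```text
the job is handed in; nothing more can be done
None
```

The gold board lies on top of the gold pile, square with it, flush at the sides and about 1 mm off at the ends by the last wrist measurement; the job was handed in at about 26 s and no verdict was shown.

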